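# Find the shaft flat and hold the collar on it

## Robot

A 7-joint arm with a two-finger parallel gripper is mounted at the origin on a cart in front of the work surface, level with it; the furniture and walls round the work are solid. World frame = base frame: x ahead of the robot, y to its left, z up, the work surface at z = 0. Lengths are in m, angles in rad, forces in N, time in s.
With the tool pointing down it reaches from about 0.425 to 0.95 m from the base axis. Payload 4.7 kg.
Tool frame: the origin (TCP) lies between the finger pads; the fingertips stand 25 mm ahead of it and the grasp point (between the pads) lies 6 mm ahead of it; z points along the fingers, y is the line along which they close (so a half turn about z gives the same grasp; the last joint's range is limited). The gripper opens to 85 mm and grips with 20 to 120 N. Pads are 22 mm wide; open, the fingers measure 114 mm over their backs; the gripper's body (76 mm by 85 mm) begins 54 mm behind the grasp point. The pads swing forward as they close: fully open they stand 13 mm farther back than shut.
Start: joints at [1.083, 0.469, -0.049, 1.532, 0.024, 1.141, -0.082], TCP at [0.299, -0.605, 0.256] pointing down, gripper open.
Joint ranges: [-2.59, 2.59], [-0.33, 1.99], [-1.39, 1.29], [0.1, 2.45], [-1.04, 4.18], [0.21, 1.99], [-2.66, 2.66]. Speed limits (rad/s): [2.57, 2.57, 3.14, 3.14, 3.14, 3.14, 3.14].

## Interface

Orientations are given as a 3x3 rotation matrix whose columns are the frame's x, y, z axes.
In Python, from rig import * gives the robot as it stands. Calls block until the motion is done:
- movep(position, orientation): joint-space move of the TCP to a pose.
- move_l(position, attitude=None, feed=0.15, until_force=None): straight line of the TCP; attitude=None keeps the orientation; feed is the mean speed in m/s. With until_force (N) it stops when the force on the tool has changed by that much, and returns True; else False.
- move_joints(angles): joint-space move.
- command_gripper(opening, newtons=None): finger opening in m; newtons is the grip in N (None keeps the last); returns when the fingers have stopped.
- sleep(seconds).
- inverse_kinematics(position, orientation): joint angles nearest the present ones, or None.
- sense(): the state.
- camera(name): name is "scene" or "top" or "wrist"; returns (picture, depth): 384x512x3 uint8, red, green, blue; 384x512 float32, m along the optical axis (not along the pixel's ray), 0 where there is no reading.
- camera_params(name): a dict with "K" (3x3 intrinsics, pixels), "position" and "rotation" of the camera in the world; the wrist camera has in their place "tool_from_camera" (4x4, takes a point from camera to tool coordinates, whose origin is the TCP and whose axes are the flange's). Camera axes: x right, y down, z forward; pixel columns grow to the right and rows downward; lengths in m; the calibration is good to about 2 mm. A picture is of the moment at which its call begins: read the wrist's pose just before it. camera_params takes no time and is no camera call.
A pose or a line that the arm cannot do raises Unreachable and nothing moves.
- finish_job(): hands the job in; it is judged then, once.
The state is a dict: "time_s": time; "joint_pos": joint angles; "qd": joint speeds; "joint_efforts": joint torques, N m; "position": TCP position; "tcp_rot": TCP orientation; "wrist_force": force on the tool from outside, world axes, zero at the start; "ft_torque": the same for the moment, N m; "finger_gap": finger opening in m; "gripper_force": force on a finger pad.
Only numpy, scipy, OpenCV 4.12 (cv2) and the standard library are available. Lean on these libraries where they do the work, as an engineer would, in place of code of your own. Each camera call takes 0.05 s, during which the arm holds its last target. There are 200 camera calls.

## Task

Grip the bare upright shaft of the gear unit, feel for its milled flat with the fingers, and turn it until the flat faces the steel index tab on the housing. Then pick up the shaft collar with the D-shaped bore and fit it over the shaft, its set screw on the flat and pointing the way of the tab, fully home on the shoulder, without letting the shaft turn away. Finish while still holding the collar there in the grip of the fingers - do not let go - and leave the loose plain turned ring and bushing where they are.

Things in the scene. Friction and masses are not known exactly. Their poses are not given: they have to be found in the camera images.
- gear_unit: grey gear unit fixed to the bench (place and yaw vary), foot plate 100 x 96 mm, housing 80 x 76 mm, its top at 111 mm, round cover (60 mm across) to 117 mm. Origin: centre of its underside, on the shaft's axis; z up. On the housing's top, only on the -x side, is the steel index tab (20 x 10 mm, top at 117 mm, 26 to 46 mm from the axis): -x is the way to the tab
- shaft (a joint): turn of the upright shaft against the gear unit, rad, positive counter-clockwise seen from above; 0 when the flat faces exactly the index tab. Range -2.6 to 2.6; starts turned 0.55 to 1.35. It turns with a little friction (about 0.04 N m) and stays where it is left. Gripped square across the flat the fingers read 20 mm, elsewhere up to 24 mm
- flat (a point): middle of the milled flat on the steel shaft, 147 mm above the bench; its -x axis points out of the flat. Shaft: 24 mm diameter with one flat 8 mm from the axis (20 mm across the flat, flat 18 mm wide), of this D shape from the shoulder at 125 mm to its chamfered end at 167 mm
- seat (a point): point on the shaft's axis in the plane of the top of its shoulder (35 mm in diameter, 125 mm above the bench), on which the collar's underside rests when home. Behind the work stand fixed crates, 150 mm high, from x = 0.55 m on, and on one of them a case that reaches 270 mm up, from x = 0.57 m on
- collar: loose dark steel shaft collar lying on the bench the way up it is fitted, 46 mm outside diameter, 24 mm high, about 120 g, D-shaped through bore (26.4 mm diameter, flat 9.2 mm from the axis: 1.2 mm clearance all round). Origin: centre of its underside on the bore's axis, z up; the bore's flat and the protruding set screw are on its -x side
- set_screw (a point): outer end of the set screw head (10 mm diameter, sticking out 5.5 mm) on the collar's side, 28.5 mm from the bore's axis in the collar's -x direction, 12 mm above its underside
- turned_ring: bystander: loose black stepped turned ring, 58 mm in diameter, 34 mm high, round bore, no set screw. Origin: centre of its underside. It and the collar may stand in either place
- bushing: bystander: loose plain grey bushing, 52 mm in diameter, 16 mm high, round bore. Origin: centre of its underside
Mind the look-alikes: they are no part of the job. What is shaped like the collar but green or yellow is not meant.

How it is judged:
On the way, in this order (a step that is already met when the one before it is completed fails the run):
1. the fingers grip the bare shaft with its flat turned to the index tab (within 15 degrees), the collar still off (value of joint shaft between -0.26 and 0.26 rad and contact force between the fingers and gear_unit above 1.5 N and horizontal distance between collar and seat above 0.06 m and distance between the grasp point and seat below 0.065 m), for 0.2 s.
2. the collar is home on the shaft's shoulder with its set screw on the flat (horizontal distance between collar and seat below 0.004 m and z of collar in the frame of seat below 0.0025 m and x of set_screw in the frame of seat below -0.025 m), for 0.2 s.
At the end, for the whole second after the job is handed in: Collar home on the shoulder (underside within 2.5 mm, axis within 4 mm, tilt under 5 degrees), set screw on the flat, flat within 15 and set screw within 17 degrees of the direction of the index tab, the fingers still gripping the collar with at least 3 N, at rest (all of step 2 and z of collar in the frame of seat above -0.0025 m and angle between collar's own z axis and vertical below 0.09 rad and value of joint shaft between -0.26 and 0.26 rad and angle between the x axis of collar and the x axis of gear_unit, either way round below 0.3 rad and contact force between the fingers and collar above 3 N and distance between the grasp point and collar below 0.045 m and linear speed of collar below 0.02 m/s); the arm keeps its last pose, push and grip.
It fails at once if the turned ring is pushed more than 30 mm or lifted away (distance of turned_ring from where it was at the start of the episode above 0.03 m).
It fails at once if the bushing is pushed more than 30 mm or lifted away (distance of bushing from where it was at the start of the episode above 0.03 m).
It also fails if it takes over 67 s, if anything falls off the work surface, if the arm or the gripper's body presses on something with over 40 N, if the wrist force passes 120 N, or if a joint passes its speed limit or range.

## Working session

There is one attempt and no reset: what is moved stays moved. The work goes in short steps, each a Python script; the robot and the scene stay as the last script left them, time stands still between calls to the robot, and variables do not carry over. Pictures are saved under pics/ and viewed, at most 10 in all, crops included, and the job is handed in when it is done.

```bash
ls; mkdir -p pics; python3 - <<'E'
from rig import *
import cv2,numpy as np
ims=[]
for n in("scene","top"):
    p,d=camera(n); c=camera_params(n); print(n,c)
    np.savez(f"pics/{n}0.npz",p=p,d=d,**{k:np.array(v) for k,v in c.items() if k in("K","position","rotation")})
    ims.append(p)
cv2.imwrite("pics/a.png",cv2.resize(np.vstack(ims),None,fx=.78,fy=.78)[:,:,::-1])
cv2.imwrite("pics/top.png",cv2.resize(ims[1],None,fx=1.5,fy=1.5)[:,:,::-1])
s=sense();print(s)
E
```

```text
pics
scene {'K': array([[379.45115297,   0.        , 255.82412439],
       [  0.        , 379.45115297, 189.77802972],
       [  0.        ,   0.        ,   1.        ]]), 'position': array([-0.12024782, -0.59390936,  0.51263121]), 'rotation': array([[ 0.65632068, -0.34338315,  0.67181186],
       [-0.75447462, -0.29475199,  0.58642077],
       [-0.00334913, -0.89174507, -0.4525257 ]])}
top {'K': array([[450.19602494,   0.        , 249.60984702],
       [  0.        , 450.19602494, 185.71633606],
       [  0.        ,   0.        ,   1.        ]]), 'position': array([ 0.23623266, -0.08499103,  1.22629471]), 'rotation': array([[-9.21288573e-02, -9.75459842e-01,  1.99975923e-01],
       [-9.95747092e-01,  9.02602272e-02, -1.84612964e-02],
       [-4.16190119e-05, -2.00826262e-01, -9.79626873e-01]])}
{'time_s': 0.1, 'joint_pos': array([ 1.08306519,  0.46934111, -0.04860851,  1.53356352,  0.02410658,
        1.14099575, -0.08233065]), 'qd': array([-1.29515766e-03, -2.02446448e-03,  1.71463982e-03, -3.59438768e-03,
       -4.45739876e-04, -6.08366188e-04,  3.90357177e-05]), 'joint_efforts': array([ 7.92064038e-04, -5.11510956e+01, -4.69385320e-02, -2.38389730e+01,
        1.08346323e-02,  4.38419112e-03, -3.16707292e-05]), 'position': array([ 0.29876701, -0.60474927,  0.25538427]), 'tcp_rot': array([[ 8.96565027e-01,  4.42911376e-01, -8.15454298e-04],
       [ 4.42912123e-01, -8.96563746e-01,  1.51653363e-03],
       [-5.94167616e-05, -1.72084561e-03, -9.99998518e-01]]), 'wrist_force': array([-0.78020585, -1.12240169,  0.43920987]), 'ft_torque': array([ 0.00047313, -0.00690538,  0.05786763]), 'gripper_force': 0.0, 'finger_gap': 0.08526240982622062}
```

View pics/a.png

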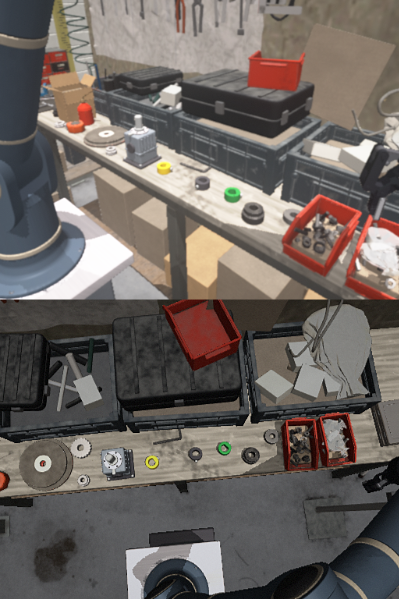

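View pics/top.png

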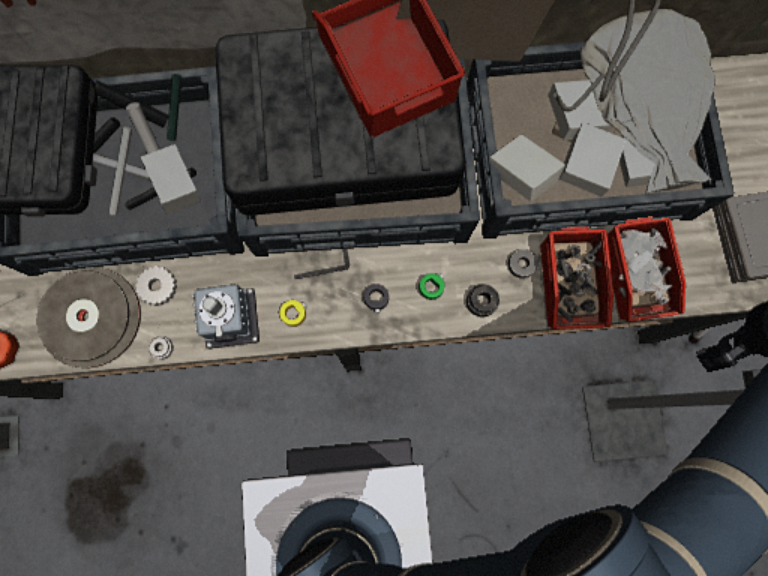

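The top picture (1.5x) shows these candidates:
- Dark piece at (376,295), with a small nub at (377,311).
- Larger black stepped ring at (482,298).
- Grey bushing at (521,263).
- Green look-alike at (431,286) and yellow look-alike at (292,312).

The gear unit is at (217,312). The dark piece at (376,295) fits the collar by its size and screw. I'll confirm that with a crop and measure it.

```bash
cat > h.py <<'E'
import numpy as np,cv2
def cloud(d,K,R,t):
    v,u=np.mgrid[:d.shape[0],:d.shape[1]]
    P=np.stack([(u-K[0,2])/K[0,0]*d,(v-K[1,2])/K[1,1]*d,d],-1)
    return P@R.T+t
E
python3 - <<'E'
from h import *
z=np.load("pics/top0.npz");p=z["p"]
W=cloud(z["d"],z["K"],z["rotation"],z["position"])
a=cv2.resize(p[180:240,120:180],(390,390),interpolation=2);b=cv2.resize(p[165:225,220:280],(390,390),interpolation=2)
cv2.imwrite("pics/crop.png",np.hstack([a,b])[:,:,::-1])
for n,(u,v) in dict(collar=(251,197),ring=(321,199),bush=(347,175),green=(287,191),yellow=(195,208)).items():
    q=W[v-20:v+20,u-20:u+20].reshape(-1,3); g=np.median(q[:,2]);q2=q[(q[:,2]>0.008)&(q[:,2]<.06)]
    zt=np.percentile(q2[:,2],90);t=q2[q2[:,2]>zt-.005]
    print(n,"floor",g.round(4),"top",zt.round(4),"ctr",((t.min(0)+t.max(0))/2).round(4),"ext",np.ptp(t,0).round(4))
q=W[180:240,120:180].reshape(-1,3)
for lo,hi in((.103,.1135),(.114,.121),(.122,.13),(.155,.175)):
    t=q[(q[:,2]>lo)&(q[:,2]<hi)]
    r=cv2.minAreaRect(t[:,:2].astype(np.float32)*1000);print(lo,len(t),r,t.mean(0).round(4))
E
```

```text
collar floor -0.0001 top 0.0263 ctr [ 0.4508 -0.1068  0.025 ] ext [0.0446 0.0413 0.0073]
ring floor 0.0005 top 0.0359 ctr [ 0.4271 -0.2997  0.0356] ext [0.047  0.0472 0.0095]
bush floor 0.0012 top 0.0338 ctr [ 0.4867 -0.3687  0.0445] ext [0.1161 0.1115 0.0307]
green floor -0.0 top 0.0261 ctr [ 0.4619 -0.2094  0.0263] ext [0.0433 0.0425 0.0101]
yellow floor -0.0002 top 0.0257 ctr [0.435  0.0474 0.0255] ext [0.0441 0.0443 0.0095]
0.103 489 ((437.69415283203125, 160.52413940429688), (80.31784057617188, 82.13963317871094), 3.313218832015991) [0.4363 0.1577 0.1092]
0.114 262 ((429.67291259765625, 157.70455932617188), (73.32726287841797, 63.27153015136719), 1.519081711769104) [0.4319 0.1583 0.117 ]
0.122 55 ((431.5467224121094, 152.261962890625), (37.89780807495117, 33.24034118652344), 54.146305084228516) [0.4327 0.1559 0.1246]
0.155 77 ((438.8375244140625, 162.09951782226562), (20.29828643798828, 22.34791374206543), 44.65773010253906) [0.4375 0.1611 0.1649]
```

View pics/crop.png

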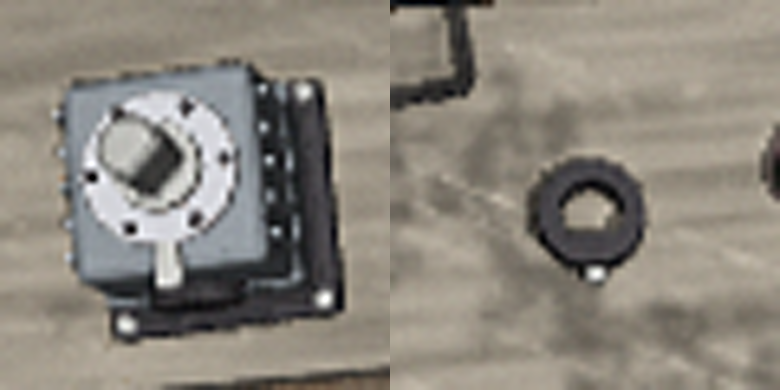

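The crop confirms it. On the right, the dark collar has a D bore and a bright set screw at crop (595,272), pointing towards the robot (-x). On the left is the gear unit, with its tab at (168,262) also towards the robot and the shaft flat facing lower right, about +0.8 rad. I'll move over both with the wrist camera for finer measurement.

```bash
cat >> h.py <<'E'
def R(yaw):  # tool down; tool x at yaw, y at yaw-90deg
    c,s=np.cos(yaw),np.sin(yaw); return np.array([[c,s,0],[s,-c,0],[0,0,-1.]])
def wristshot(name):
    from rig import sense,camera,camera_params
    s=sense();p,d=camera("wrist");c=camera_params("wrist")
    T=np.eye(4);T[:3,:3]=s["tcp_rot"];T[:3,3]=s["position"];M=T@np.array(c["tool_from_camera"])
    np.savez(f"pics/{name}.npz",p=p,d=d,K=c["K"],R=M[:3,:3],t=M[:3,3])
    return p,d,np.array(c["K"]),M
E
python3 - <<'E'
from rig import *
from h import *
print(camera_params("wrist")["tool_from_camera"])
movep([0.45,-0.107,0.24],R(0)); a=wristshot("wc")
movep([0.437,0.158,0.34],R(0)); b=wristshot("wg")
cv2.imwrite("pics/w.png",cv2.resize(np.hstack([a[0],b[0]]),(800,300),interpolation=3)[:,:,::-1])
s=sense();print(s["time_s"],s["position"],s["joint_pos"])
E
```

```text
[[ 1.37089427e-04 -9.53195616e-01 -3.02354259e-01  7.74541249e-02]
 [ 9.99999958e-01  2.08353626e-04 -2.03444603e-04 -8.10712514e-04]
 [ 2.56919111e-04 -3.02354219e-01  9.53195604e-01 -1.17593955e-01]
 [ 0.00000000e+00  0.00000000e+00  0.00000000e+00  1.00000000e+00]]
3.175 [0.43740314 0.1559887  0.3391967 ] [ 0.08067364  0.08467619 -0.54402017  1.86919558  0.0472782   1.20196463
 -2.05294538]
```

View pics/w.png

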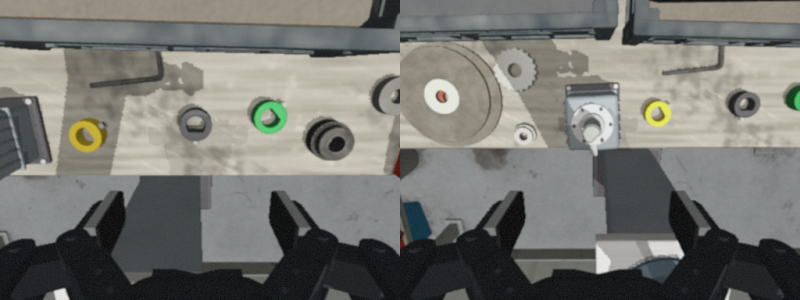

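The left view shows the collar at about (195,125), and the right view shows the gear unit with its shaft at about (592,130). I'll fit geometry from the depth clouds.

```bash
cat > fit.py <<'E'
from h import *
def cir(P,r=None):
    from scipy.optimize import least_squares
    f=lambda q:np.hypot(P[:,0]-q[0],P[:,1]-q[1])-q[2]
    q=least_squares(f,[*P[:,:2].mean(0),.02],loss="soft_l1",f_scale=.0005);return q.x
def edge(mask,u0,v0): # outer contour containing (u0,v0)-ish component
    n,l,st,_=cv2.connectedComponentsWithStats(mask.astype(np.uint8)); i=l[v0-8:v0+9,u0-8:u0+9]; i=i[i>0]
    return l==np.bincount(i.ravel()).argmax()
E
python3 - <<'E'
from fit import *
def load(n):
    z=np.load(f"pics/{n}.npz");return z["p"],cloud(z["d"],z["K"],z["R"],z["t"]),z
p,W,z=load("wc")
box=(abs(W[...,0]-.45)<.04)&(abs(W[...,1]+.107)<.04)
print("floor",np.median(W[box][:,2]))
t=W[box&(W[...,2]>.021)&(W[...,2]<.03)];print("collar top",len(t),t[:,2].mean(),((t.min(0)+t.max(0))/2).round(4),np.ptp(t,0).round(4))
h=cv2.convexHull((t[:,:2]*1000).astype(np.float32))[:,0]/1000;print("hull circle",cir(h))
c=cir(h)
m=W[box&(W[...,2]>.004)];r=np.hypot(*(m[:,:2]-c[:2]).T);o=m[r>.0255];print("screw",len(o),o.mean(0) if len(o) else 0)
# bore
i=t[np.hypot(*(t[:,:2]-c[:2]).T)<.016];a=np.degrees(np.arctan2(*(i[:,:2]-c[:2])[:,::-1].T));rr=np.hypot(*(i[:,:2]-c[:2]).T)
for k in range(-180,180,30):
    s=(a>=k)&(a<k+30);print(k,s.sum(),rr[s].min().round(4) if s.any() else None,end="; ")
print()
p,W,z=load("wg")
box=(abs(W[...,0]-.437)<.07)&(abs(W[...,1]-.16)<.07)
for lo,hi in((.108,.1135),(.1145,.120),(.122,.128),(.163,.171)):
    t=W[box&(W[...,2]>lo)&(W[...,2]<hi)];h=cv2.convexHull((t[:,:2]*1000).astype(np.float32))
    print(lo,len(t),t[:,2].mean().round(4),t[:,:2].mean(0).round(4),cv2.minAreaRect(h),cir(h[:,0]/1000).round(4))
v,u=np.where(box&(W[...,2]>.1));y0,x0=v.min()-4,u.min()-4
A=cv2.resize(p[y0:v.max()+4,x0:u.max()+4],None,fx=5,fy=5,interpolation=2);print(x0,y0)
z=load("wc");v,u=np.where((abs(z[1][...,0]-.45)<.04)&(abs(z[1][...,1]+.107)<.04))
B=cv2.resize(z[0][v.min():v.max(),u.min():u.max()],None,fx=5,fy=5,interpolation=2)
H=max(A.shape[0],B.shape[0]);f=lambda I:np.pad(I,((0,H-I.shape[0]),(0,0),(0,0)))
I=np.hstack([f(A),f(B)]);print(I.shape);s=min(1,800/I.shape[1],600/I.shape[0]);cv2.imwrite("pics/w2.png",cv2.resize(I,None,fx=s,fy=s)[:,:,::-1])
E
```

```text
floor 0.29480864844861987
collar top 961 0.023787484108659804 [ 0.4512 -0.1045  0.0237] [0.0451 0.0444 0.0053]
hull circle [ 0.45091448 -0.10457924  0.0225143 ]
screw 7667 [ 0.46642202 -0.10843041  0.29664612]
-180 37 0.0095; -150 22 0.0111; -120 19 0.0134; -90 21 0.0129; -60 20 0.0132; -30 19 0.013; 0 19 0.0131; 30 20 0.0128; 60 20 0.0129; 90 19 0.0132; 120 26 0.0113; 150 36 0.0096; 
0.108 2101 0.1105 [0.4425 0.1639] ((437.6083068847656, 163.81063842773438), (77.94287109375, 73.6766128540039), 2.5050203800201416) [0.4388 0.1634 0.0484]
0.1145 1465 0.1171 [0.4377 0.1634] ((433.95391845703125, 166.50393676757812), (59.02781677246094, 68.30863952636719), 57.02430725097656) [0.4374 0.164  0.0297]
0.122 302 0.125 [0.4439 0.163 ] ((439.6607971191406, 163.3203125), (34.16856002807617, 30.09588050842285), 72.49165344238281) [0.4376 0.1639 0.0171]
0.163 428 0.1664 [0.4389 0.1647] ((438.6300354003906, 165.25796508789062), (19.70963478088379, 23.538036346435547), 48.30997085571289) [0.4377 0.164  0.0117]
-4 116
(1340, 1645, 3)
```

View pics/w2.png

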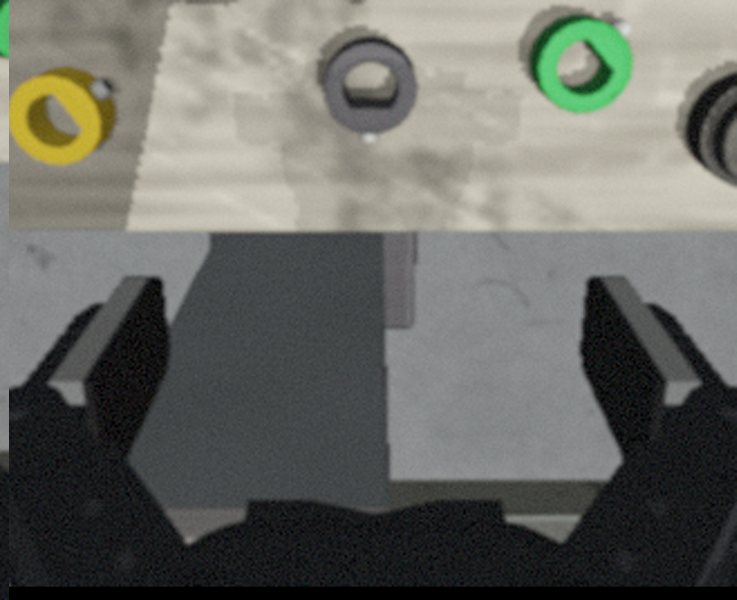

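```bash
python3 - <<'E'
from rig import *
from fit import *
def go(p):
    movep(p,R(0));sleep(.4);s=sense();print("err mm",(s["position"]-p)*1000,s["qd"].max().round(4))
go(np.array([0.405,0.164,0.33])); p,d,K,M=wristshot("wg2")
W=cloud(d,K,M[:3,:3],M[:3,3]);box=(abs(W[...,0]-.437)<.055)&(abs(W[...,1]-.16)<.06)
for lo,hi in((.1145,.120),(.163,.171)):
    t=W[box&(W[...,2]>lo)&(W[...,2]<hi)];h=cv2.convexHull((t[:,:2]*1000).astype(np.float32))
    q=cir(h[:,0]/1000);print(lo,len(t),t[:,2].mean().round(4),cv2.minAreaRect(h),q.round(4))
    if lo<.12:
        c=q[:2];o=t[np.hypot(*(t[:,:2]-c).T)>.0325]-[*c,0];print("tab",len(o),o.mean(0),"ang",np.degrees(np.arctan2(-o[:,1].mean(),-o[:,0].mean())))
    else:
        for a in range(20,90,5):
            n=-np.array([np.cos(np.radians(a)),np.sin(np.radians(a))]);print(a,((t[:,:2]-c)@n).max().round(4),end=" ")
q=sense()["joint_pos"]
for a in (0,.3,.6,.9):
    for k in(0,np.pi/2,-np.pi/2):
        j=inverse_kinematics([.4376,.164,.156],R(a+k));print("\n",a,k,None if j is None else j.round(2),end="")
E
```

```text
err mm [ 0.42254167 -0.16663609 -0.00794959] 0.0026
0.1145 1763 0.117 ((433.62359619140625, 160.96441650390625), (68.87133026123047, 58.98339080810547), 37.11492156982422) [0.4364 0.1639 0.0303]
tab 101 [-0.03875761 -0.00151032  0.11678233] ang 2.231588580914311
0.163 503 0.1663 ((438.8235168457031, 165.06719970703125), (19.66136360168457, 23.50604248046875), 45.04462814331055) [0.4375 0.1639 0.0117]
20 0.0101 25 0.0097 30 0.0092 35 0.0086 40 0.008 45 0.0073 50 0.0076 55 0.0081 60 0.0088 65 0.0095 70 0.0101 75 0.0107 80 0.0111 85 0.0115 
 0 0 [ 0.01  0.31 -0.54  2.09  0.22  0.8  -2.23]
 0 1.5707963267948966 [ 0.09  0.33 -0.64  2.09  0.27  0.81 -0.71]
 0 -1.5707963267948966 [ 0.47  0.52 -1.17  2.07  0.6   0.94  2.11]
 0.3 0 [ 0.01  0.31 -0.55  2.09  0.22  0.8  -1.94]
 0.3 1.5707963267948966 [ 0.11  0.33 -0.66  2.09  0.28  0.81 -0.42]
 0.3 -1.5707963267948966 [ 0.47  0.52 -1.17  2.07  0.6   0.94  2.41]
 0.6 0 [ 0.02  0.31 -0.55  2.09  0.23  0.8  -1.64]
 0.6 1.5707963267948966 [ 0.14  0.34 -0.71  2.09  0.3   0.82 -0.14]
 0.6 -1.5707963267948966 [-1.2   0.36  0.92  2.15 -0.4   0.81 -2.56]
 0.9 0 [ 0.03  0.31 -0.56  2.09  0.23  0.8  -1.34]
 0.9 1.5707963267948966 [ 0.17  0.35 -0.74  2.08  0.32  0.82  0.14]
 0.9 -1.5707963267948966 [-0.57  0.26  0.14  2.12 -0.05  0.76 -2.64]
```

```bash
python3 - <<'E'
from rig import *
from h import *
c=[0.4376,0.164]; f=np.radians(46)+np.pi/2; e=np.radians(2.3)+np.pi/2
movep([*c,.24],R(f)); 
print(move_l([*c,.156],feed=.1,until_force=15));sleep(.2);s=sense();F0=s["wrist_force"];print(s["time_s"],s["position"],F0)
command_gripper(.0,30);sleep(.3);s=sense();print("gap",s["finger_gap"],s["gripper_force"],s["position"],s["wrist_force"]-F0,s["ft_torque"])
E
```

```text
False
7.0333 [0.43793659 0.16409639 0.15654355] [-0.35824387 -1.55768996  0.16375112]
gap 0.01930535822738999 33.72967724542832 [0.43819615 0.16457083 0.15623641] [ 3.93646017  4.90915854 -2.41517449] [ 0.59280908 -0.59722462  0.04362629]
```

```bash
python3 - <<'E'
from rig import *
from h import *
c=np.array([0.4376,0.164,.156])
for a in np.radians(np.linspace(46,2.3,7)):
    move_l(c+.002*np.array([np.cos(a),np.sin(a),0]),R(a+np.pi/2),feed=.02)
sleep(.5);s=sense();print(s["time_s"],"gap",s["finger_gap"],s["gripper_force"],s["position"],s["wrist_force"],s["ft_torque"],np.degrees(np.arctan2(s["tcp_rot"][1,0],s["tcp_rot"][0,0]))-90)
E
```

```text
10.3417 gap 0.019356567576559347 35.33460390928667 [0.43936285 0.16362231 0.15615118] [-0.84408822 -0.30878774  6.38779776] [-0.17998293  0.20024624 -0.02254539] 2.687819683438704
```

```bash
python3 - <<'E'
from rig import *
from fit import *
e=np.radians(2.3)
def shot(n,p,zt):
    movep(p,R(e));sleep(.4);P,d,K,M=wristshot(n);W=cloud(d,K,M[:3,:3],M[:3,3])
    x=p+np.array([.032,0,0]);box=(abs(W[...,0]-x[0])<.04)&(abs(W[...,1]-x[1])<.04)
    t=W[box&(abs(W[...,2]-zt)<.0025)];h=cv2.convexHull((t[:,:2]*1000).astype(np.float32));q=cir(h[:,0]/1000)
    print(n,len(t),t[:,2].mean().round(4),q.round(4),cv2.minAreaRect(h),sense()["position"]-p);return P,W,t,q
command_gripper(.085);s=sense();move_l([*s["position"][:2],.25],feed=.2)
P,W,t,q=shot("g3",np.array([.405,.164,.33]),.1665)
for a in range(-30,31,5):
    n=-np.array([np.cos(np.radians(a)),np.sin(np.radians(a))]);print(a,((t[:,:2]-[.4375,.164])@n).max().round(4),end=" ")
P,W,t,q=shot("c3",np.array([.419,-.1045,.188]),.024)
b=t[:,:2]-q[:2];i=b[np.hypot(*b.T)<.0155]
for a in range(-20,21,4):
    n=-np.array([np.cos(np.radians(a)),np.sin(np.radians(a))]);u=i@n;w=i@np.array([n[1],-n[0]]);k=(abs(w)<.0075)&(u>0);print(a,u[k].min().round(4),end=" ")
hsv=cv2.cvtColor(P,cv2.COLOR_RGB2HSV);m=(np.abs(W[...,2]-.012)<.009)&(np.hypot(W[...,0]-q[0],W[...,1]-q[1])>.0245)&(np.hypot(W[...,0]-q[0],W[...,1]-q[1])<.034)
o=W[m]-[*q[:2],0];print("\nscrew",m.sum(),o.mean(0).round(4),np.degrees(np.arctan2(-o[:,1].mean(),-o[:,0].mean())));print(sense()["time_s"])
E
```

```text
g3 494 0.1665 [0.4377 0.1639 0.0116] ((439.4673767089844, 163.935302734375), (19.648242950439453, 22.368629455566406), 2.530410051345825) [ 4.17989530e-06 -5.84394436e-05 -3.74710835e-05]
-30 0.0111 -25 0.0109 -20 0.0105 -15 0.01 -10 0.0095 -5 0.0089 0 0.0082 5 0.0082 10 0.0088 15 0.0094 20 0.0098 25 0.0102 30 0.0106 c3 1417 0.0238 [ 0.4507 -0.1046  0.0226] ((450.6109313964844, -104.72087860107422), (44.970523834228516, 44.75080871582031), 2.514740228652954) [1.01485892e-04 2.03065088e-04 9.16368092e-05]
-20 0.0074 -16 0.0079 -12 0.0084 -8 0.0085 -4 0.009 0 0.0089 4 0.0085 8 0.008 12 0.0082 16 0.0077 20 0.0075 
screw 44 [-0.0263  0.0007  0.0157] -1.5361384492131758
15.025
```

```bash
python3 - <<'E'
from rig import *
from fit import *
r=np.radians
c=np.array([.4508,-.1046]);x=np.array([.4377,.1640])
def st(n):
    s=sense();print(n,s["time_s"].__round__(2),"gap",round(s["finger_gap"],4),s["gripper_force"].__round__(1),s["position"].round(4),s["wrist_force"].round(1),s["ft_torque"].round(2));return s
movep([*c,.12],R(r(-1.8)))
print(move_l([*c,.026],feed=.08,until_force=15));sleep(.2);st("down")
command_gripper(0,40);sleep(.3);s=st("grip")
move_l([*s["position"][:2],.12],feed=.12)
movep([*c,.26],R(r(2.4)));
movep([*x,.26],R(r(2.4)));sleep(.4);st("above")
P,d,K,M=wristshot("held");cv2.imwrite("pics/held.png",P[:,:,::-1])
E
```

```text
False
down 16.95 gap 0.0848 0.0 [ 0.451  -0.1047  0.0263] [-0.4  0.3  0.8] [ 0.09 -0.01  0.01]
grip 17.72 gap 0.0449 40.0 [ 0.4509 -0.1047  0.0265] [-1.   0.1  4.7] [-0.02  0.24 -0.04]
above 20.72 gap 0.045 41.1 [0.4379 0.1635 0.26  ] [-0.1  0.  -0.8] [ 0.    0.06 -0.  ]
```

View pics/held.png

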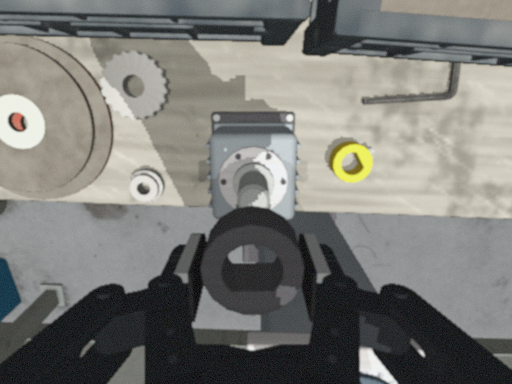

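The collar sits square in the fingers at (252,263), with its D flat towards the robot. The shaft is ahead at (253,180). I'll measure the collar's in-hand offset, then fit it.

```bash
python3 - <<'E'
from rig import *
from fit import *
z=np.load("pics/held.npz");W=cloud(z["d"],z["K"],z["R"],z["t"])
m=(abs(W[...,0]-.4379)<.03)&(abs(W[...,1]-.1635)<.024)&(abs(W[...,2]-.2575)<.006);t=W[m]
A=np.c_[t[:,:2]-t[:,:2].mean(0),np.ones(len(t))];print("plane",np.linalg.lstsq(A,t[:,2],rcond=None)[0].round(4))
h=cv2.convexHull((t[:,:2]*1000).astype(np.float32));print("held",len(t),cir(h[:,0]/1000).round(4),t.min(0),t.max(0))
def st(n):
    s=sense();print(n,s["time_s"].__round__(2),"gap",round(s["finger_gap"],4),s["gripper_force"].__round__(1),s["position"].round(4),s["wrist_force"].round(1),s["ft_torque"].round(2));return s
Rt=R(np.radians(2.4));x=[.4377,.1640]
move_l([*x,.203],Rt,feed=.1);sleep(.4);st("over")
print(move_l([*x,.180],Rt,feed=.03,until_force=8));st("in?")
E
```

```text
plane [-0.0128 -0.0036  0.257 ]
held 6422 [0.4378 0.1647 0.0234] [0.41447561 0.13959535 0.25150506] [0.46102335 0.18749836 0.2634968 ]
over 21.88 gap 0.0453 41.1 [0.4378 0.164  0.2033] [ 0.1 -0.1 -0.9] [0.04 0.05 0.  ]
False
in? 22.8 gap 0.045 41.1 [0.4377 0.1639 0.18  ] [-0.9 -0.4 -1.6] [-0.03  0.06  0.  ]
```

The underside is now 13 mm below the shaft end with no force, so it has engaged. I'll go on to the shoulder.

```bash
python3 - <<'E'
from rig import *
from fit import *
def st(n):
    s=sense();print(n,s["time_s"].__round__(2),"gap",round(s["finger_gap"],4),s["gripper_force"].__round__(1),s["position"].round(4),s["wrist_force"].round(1),s["ft_torque"].round(2));return s
Rt=R(np.radians(2.4));x=[.4377,.1640]
print(move_l([*x,.149],Rt,feed=.025,until_force=8));st("seat");sleep(.6);s=st("rest")
P,d,K,M=wristshot("end");cv2.imwrite("pics/end.png",P[:,:,::-1])
W=cloud(d,K,M[:3,:3],M[:3,3]);b=(np.hypot(W[...,0]-.4377,W[...,1]-.164)<.0225)
for zz in(.149,.167):
    t=W[b&(abs(W[...,2]-zz)<.003)];h=cv2.convexHull((t[:,:2]*1000).astype(np.float32));print(zz,len(t),np.median(t[:,2]).round(4),cv2.minAreaRect(h),cir(h[:,0]/1000).round(4))
print(np.degrees(np.arctan2(s["tcp_rot"][1,0],s["tcp_rot"][0,0])))
E
```

```text
True
seat 23.85 gap 0.0451 41.5 [0.4376 0.164  0.1515] [-1.  -0.9  4. ] [-0.16  0.14 -0.02]
rest 24.45 gap 0.045 41.5 [0.4376 0.1639 0.1515] [-0.5  0.2  5. ] [ 0.04  0.12 -0.  ]
0.149 4036 0.1489 ((437.71087646484375, 164.21653747558594), (44.422027587890625, 44.09508514404297), 40.344417572021484) [0.4377 0.1641 0.0224]
0.167 2312 0.1667 ((440.3597717285156, 158.54644775390625), (20.90117073059082, 33.787620544433594), 2.7646307945251465) [0.4374 0.1582 0.0166]
2.399085093221687
```

View pics/end.png

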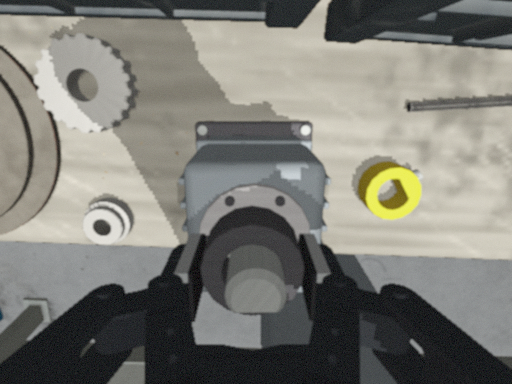

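The picture shows the collar down over the shaft at (253,265), with its top at 148.9 mm (149 expected). Contact came at the expected height, the shaft flat is at about 2.7° and the tab at 2.3°, and the grip is 41 N. I'm handing it in.

```bash
python3 -c "
from rig import *
print(finish_job())"
```

```text
the job is handed in; nothing more can be done
None
```

I turned the shaft so its flat faces the index tab, seated the collar fully on the shoulder with its set screw towards the tab, and handed the job in with the fingers still holding it at about 41 N; the verdict was not shown.

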